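# Open the sliding-lid caddy under the counter and stow the brush

### The arm

A 6-joint arm with a two-finger parallel gripper is mounted at the origin on the work surface. World frame = base frame: x ahead of the robot, y to its left, z up, the work surface at z = 0. Lengths are in m, angles in rad, forces in N, time in s.
With the tool pointing down it reaches from about 0.425 to 0.95 m from the base axis. Payload 3.5 kg.
Tool frame: the origin (TCP) lies at the very end of the fingers, on their centre line; the grasp point (between the pads) lies 19 mm behind it; z points along the fingers, y is the direction in which the jaws open and shut (so a half turn about z gives the same grasp; the last joint's range is limited). The gripper opens to 85 mm and grips with 20 to 120 N. Pads are 22 mm wide; open, the fingers measure 114 mm over their backs; the gripper's body (76 mm by 85 mm) begins 54 mm behind the grasp point. The pads swing forward as they close: fully open they stand 13 mm farther back than shut.
Start: joints at [1.195, 0.286, 1.577, -0, 1.279, -0.15], TCP at [0.151, 0.658, 0.231] pointing down, gripper open.
Joint ranges: [-2.77, 2.77], [-0.9, 2.22], [0.21, 2.48], [-1.53, 4.67], [0.24, 2.81], [-2.84, 2.84]. Speed limits (rad/s): [2.79, 2.79, 3.14, 3.14, 3.14, 3.14].

### API

Orientations are given as a unit quaternion [x, y, z, w].
In Python, from plant import get_state, read_camera, sign_off gives the robot as it stands.
- The arm moves only by the tool step_arm, never from a script. Its argument "targets" is a list that holds one entry, the list of rows, each a list of 5 numbers: the opening, from 0 (shut) to 1 (fully open), then the shift along the tool's x, y, z each as a share of 4 cm, from -1 to 1, then the turn about the tool's z as a share of 5 degrees, from -1 to 1. A call has 1 to 10 rows; each row shifts and turns the commanded pose from where the row before left it, along the tool's axes as they then stand; what a row does not reach is not made up. A row lasts 1/12 s, in which the tool goes at most 41.7 mm and 7.16 degrees, less where a joint would pass 70% of its speed; a pose out of reach is approached as far as the arm can. A call with a number of a shift or a turn outside -1 to 1 is refused whole. A call with a gripper value outside its range is refused whole. The fingers move at their own pace and stop on an object; "squeeze" is the grip in N (left out, the last holds). Time passes only in rows, so rows that do not move let the fingers close. It gives the time, the measured TCP pose, the force and the opening at its end, in the units of the state.
- get_state(): the state, without advancing time (a new reading comes with each control period).
- read_camera(name): name is "scene" or "side" or "wrist"; returns a dict with "pixels" (480x640x3 uint8, red, green, blue), "range_z" (480x640 float32, m along the optical axis (not along the pixel's ray), 0 where there is no reading), "mtx" (3x3 intrinsics, pixels), "rvec" (rotation vector, rad) and "tvec" (3), from world to camera coordinates, as OpenCV has them. Camera axes: x right, y down, z forward; pixel columns grow to the right and rows downward; lengths in m; the calibration is good to about 2 mm. A picture is of the moment at which its call begins.
- sign_off(): hands the job in, once; it reports no verdict.
The state is a dict: "time": time; "qpos": joint angles; "dq": joint speeds; "joint_efforts": joint torques, N m; "eef_pos": TCP position; "tcp_rot": TCP orientation; "contact_force": force on the tool from outside, world axes, zero at the start; "wrist_torque": the same for the moment, N m; "opening": opening from 0.0 (shut) to 1.0 (fully open).
Only numpy, scipy, OpenCV 4.12 (cv2) and the standard library are available. Lean on these libraries where they do the work, as an engineer would, in place of code of your own. Each camera call takes 0.05 s, during which the arm holds its last target.

### The job

Put the short brush away in the beige caddy's closed box. The steel tumbler stands in the tray where the lid has to go, so first stand it upright on the middle of the square rubber mat; then raise the lid's leading end over the stop lip (pressing its other end down behind the rib tips it up), slide the lid clear of its grooves, without forcing it against the lip or lifting it away from the caddy, until it lies flat in the tray, and lay the brush flat inside the open box. Knock nothing over and leave everything else where it stands.

Things in the scene. Friction and masses are not known exactly. Their poses are not given: they have to be found in the camera images.
- caddy: Fixed beige plastic caddy on the shelf, 126 mm wide (its x) and 344 long (its y: -170..174 from its origin, which is on the underside). +y is the way the lid slides out. y -170..0 is the lidded box, y 0..174 the open tray. Rear wall top at z 56 mm, box side walls z 62.5, tray sides and end rim z 63
- box_floor (a point): Middle of the box's floor: caddy (0, -86, 5) mm, axes as the caddy's. Inside 158 mm long (y -165..-7), 116 wide, 100 between the 8 mm rails that carry the lid. Rail tops: z 50 for caddy y -105..-7, sunk to 40 for y -165..-105. Over the lid's rear edges the walls bear 8 mm wide groove tops (z 58.5..62.5, y -165..-112; 100 mm open between)
- lip_top (a point): Middle of the top of the stop lip that bars the lid's leading end: caddy (0, -4, 58) mm, the lip spans caddy y -7..-1 over the full width; the shut lid lies at z 50..56. The lid's rear 57 mm is unsupported: pressed down there by 2 to 8 N the lid tips about caddy y -105 and its leading end rises up to 16 mm, over the lip. Nothing here needs over 15 N
- tray_floor (a point): Middle of the tray's floor: caddy (0, 85, 55) mm; inside the tray is 116 mm wide (x -58..58) and 169 long (y 0..169)
- lid: Beige plastic lid, 112 (x) by 152 (y) by 6 mm, 0.16 kg, loose; origin at the centre of its underside, axes as the caddy's. Shut: origin near caddy (0, -86, 50) mm; slid out: caddy y 74..100, z 55. A rib stands across it: 60 mm along x, lid y -46..-38, top 32 mm over the underside. The 30 mm of flat lid behind it (lid y -76..-46) can be pressed down, and the rib pushed to +y
- tumbler_mid (a point): Steel tumbler, open at the top, 62 mm across at the rim, slightly narrower below, 95 mm high, 0.12 kg; the point is on its axis half-way up (47.5 mm over its foot), z along its axis. It starts standing in the caddy's tray
- mat_top (a point): Square black rubber mat 110 x 110 x 4 mm, fixed flat on the shelf; the point is the centre of its top face
- brush_mid (a point): Short flat brush with bamboo handle, 125 mm long, lying flat, 16 mm thick, 60 g; the point lies in the handle near the brush's balance, half-way up. x runs towards the bristles: the bare handle, 20 mm wide, spans x -50..+14, the 44 mm wide head with bristles x +14..+75
- bowl: Bystander: small steel bowl 90 mm across, 38 mm high, origin at its foot
- spray: Bystander: clear spray bottle with white trigger head, 68 mm across, 197 mm high, origin at its foot
- detergent: Bystander: white plastic bottle, 70 mm across, 170 mm high, origin at its foot
- dustpan_edge (a point): Bystander: grey plastic dustpan 120 (x) x 170 (y) mm with a 50 mm handle stub at its +x end, 37 mm high; the point is the middle of its open front edge, on the shelf, at its -x end
- soap: Bystander: pale soap bar 75 x 50 x 30 mm, origin at its underside
- carton: Bystander: small cardboard carton 70 x 50 x 40 mm, origin at its underside
- jar: Bystander: closed glass jar 72 mm across, 60 mm high, origin at its foot

How it is judged:
By the outcome, as a careful person would: the job done as asked, in the order asked, and still so for the second after the job is handed in, with the robot touching nothing.
It also fails if it takes over 72 s, if anything falls off the work surface, if the arm or the gripper's body presses on something with over 40 N, if the wrist force passes 120 N, or if a joint passes its speed limit or range.

## Working session

There is one attempt and no reset: what is moved stays moved. The work goes in short steps, Python scripts to look and compute and a tool call to move; the robot and the scene stay as the last step left them, time stands still between calls to the robot, and variables do not carry over. Pictures are saved under pics/ and viewed, and the job is handed in when it is done.

Besides the shell and the picture viewer there is one more tool, called after "Call:" as a command line: name --argument value ..., lists and objects as JSON in quotes. step_arm: Moves the arm, as the interface text tells. Shift numbers are shares of 4 cm and turn numbers shares of 5 degrees, none past 1 either way. Its arguments: {"type":"object","properties":{"targets":{"type":"array"},"squeeze":{"type":"number"}},"required":["targets"]}

```bash
ls; mkdir -p pics
cat > h.py <<'E'
import numpy as np, cv2, pickle
from plant import get_state, read_camera, sign_off
def cam(n,save=None):
    c=read_camera(n)
    if save: cv2.imwrite('pics/'+save+'.png',c['pixels'][:,:,::-1])
    pickle.dump(c,open('/tmp/%s.pkl'%(save or n),'wb'))
    return c
def load(s): return pickle.load(open('/tmp/%s.pkl'%s,'rb'))
def pts(c):
    R=cv2.Rodrigues(np.array(c['rvec'],float))[0]; t=np.array(c['tvec'],float).ravel()
    K=np.array(c['mtx']); z=c['range_z'].astype(float)
    v,u=np.mgrid[0:480,0:640]
    p=np.stack([(u-K[0,2])/K[0,0]*z,(v-K[1,2])/K[1,1]*z,z],-1)
    w=(p-t)@R; w[z==0]=np.nan
    return w
def ray(c,u,v,h):
    R=cv2.Rodrigues(np.array(c['rvec'],float))[0]; t=np.array(c['tvec'],float).ravel()
    K=np.array(c['mtx']); d=R.T@np.array([(u-K[0,2])/K[0,0],(v-K[1,2])/K[1,1],1]); o=-R.T@t
    return o+d*(h-o[2])/d[2]
E
python3 - <<'E'
from h import *
s=get_state(); print(s)
for n in ['scene','side','wrist']: cam(n,n+'0')
E
```

```text
pics
{'time': 0.0, 'qpos': array([ 1.19500288e+00,  2.87180449e-01,  1.57822806e+00, -3.23639552e-05,
        1.27857262e+00, -1.49994830e-01]), 'dq': array([ 0.00020946,  0.00035849, -0.00020125,  0.0008387 ,  0.00082902,
       -0.00087026]), 'joint_efforts': array([-4.43074960e-04, -4.05986488e+01, -2.92624050e+01, -1.26253180e-04,
        5.83169516e-03,  2.80948065e-06]), 'eef_pos': array([0.15084763, 0.65723763, 0.22990967]), 'tcp_rot': array([ 1.12654889e-01,  9.93633458e-01, -1.15722788e-03, -2.95394977e-04]), 'contact_force': array([-0.55386904,  0.01941506,  0.31495257]), 'wrist_torque': array([-0.00759099, -0.02913913, -0.02156565]), 'opening': 1.0049913175775929}
```

View pics/scene0.png

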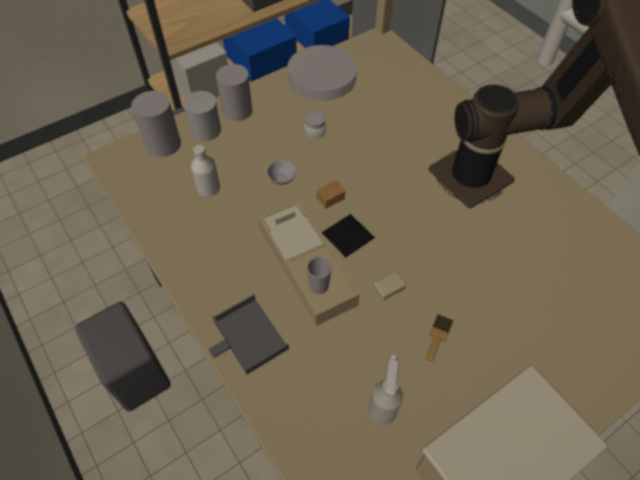

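View pics/side0.png

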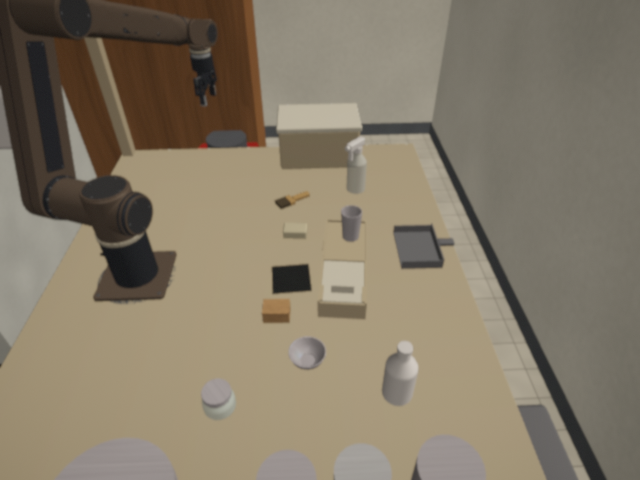

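View pics/wrist0.png

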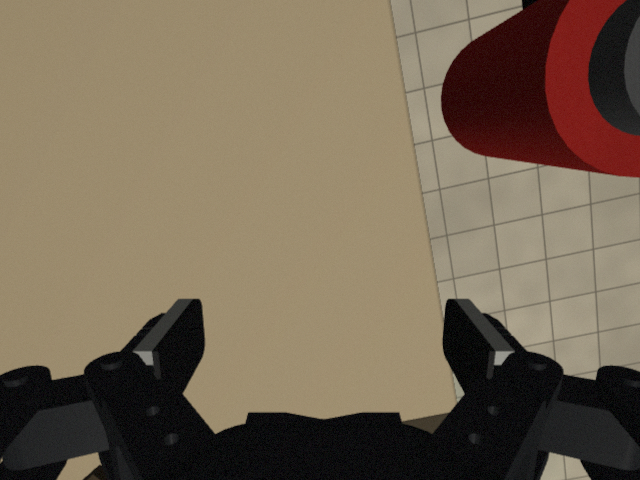

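The scene view shows the caddy at about (308,262), the tumbler in the tray at (319,275), the mat at (348,235) and the brush at (440,337). The side view shows the same objects at (344,262), (351,222), (291,278) and (292,200).

Run:
```python
from h import *
for n in ['scene','side']:
    c=load(n+'0'); w=pts(c); im=c['pixels'].astype(int); hsv=cv2.cvtColor(c['pixels'],cv2.COLOR_RGB2HSV)
    R=cv2.Rodrigues(np.array(c['rvec'],float))[0]; print(n,'campos',(-R.T@np.array(c['tvec']).ravel()).round(3), (c['range_z']==0).mean())
    inb=(w[...,0]>.3)&(w[...,0]<1.0)&(abs(w[...,1])<.7)
    # mat
    m=(im.max(2)<35)&inb&(abs(w[...,2])<.02)
    k,l,st,ce=cv2.connectedComponentsWithStats(m.astype(np.uint8))
    for i in range(1,k):
        if st[i,4]>80:
            P=w[l==i]; r=cv2.minAreaRect((P[:,:2]*1000).astype(np.float32)); print('dark',ce[i].round(),st[i,4],P.mean(0).round(4),r)
    m=inb&(w[...,2]>.025)&(w[...,2]<.3)
    k,l,st,ce=cv2.connectedComponentsWithStats(m.astype(np.uint8))
    for i in range(1,k):
        if st[i,4]>80:
            P=w[l==i]; print('obj',ce[i].round(),st[i,4],P.mean(0).round(3),P.min(0).round(3),P.max(0).round(3))
    # brush orange
    m=inb&(w[...,2]<.035)&(hsv[...,1]>130)
    k,l,st,ce=cv2.connectedComponentsWithStats(m.astype(np.uint8))
    for i in range(1,k):
        if st[i,4]>40:
            P=w[l==i]; r=cv2.minAreaRect((P[:,:2]*1000).astype(np.float32)); print('orange',ce[i].round(),st[i,4],P.mean(0).round(4),r)
```

```text
scene campos [1.033 0.676 1.327] 0.004095052083333333
dark [348. 235.] 1033 [ 0.4455 -0.0299  0.0043] ((444.923583984375, -31.18914794921875), (103.57740020751953, 104.64759063720703), 2.6318652629852295)
obj [234.  89.] 1481 [ 0.459 -0.627  0.112] [ 0.399 -0.7    0.025] [ 0.501 -0.593  0.16 ]
obj [155. 121.] 2078 [ 0.725 -0.623  0.126] [ 0.663 -0.7    0.025] [ 0.774 -0.584  0.18 ]
obj [201. 113.] 1309 [ 0.586 -0.61   0.094] [ 0.529 -0.682  0.025] [ 0.63  -0.572  0.13 ]
obj [310. 125.] 187 [ 0.313 -0.415  0.048] [ 0.3   -0.449  0.025] [ 0.327 -0.386  0.067]
obj [204. 170.] 915 [ 0.693 -0.391  0.101] [ 0.652 -0.433  0.025] [ 0.723 -0.369  0.177]
obj [281. 169.] 232 [ 0.482 -0.323  0.034] [ 0.441 -0.363  0.025] [ 0.531 -0.268  0.045]
obj [330. 191.] 409 [ 0.411 -0.166  0.039] [ 0.373 -0.199  0.025] [ 0.446 -0.141  0.05 ]
obj [308. 261.] 5784 [0.605 0.005 0.064] [ 0.515 -0.195  0.025] [0.68  0.165 0.157]
obj [389. 283.] 445 [0.459 0.171 0.03 ] [0.418 0.142 0.025] [0.497 0.197 0.038]
obj [234. 340.] 584 [0.875 0.078 0.032] [ 0.768 -0.011  0.025] [0.94  0.164 0.043]
obj [387. 394.] 1362 [
[... 1042 characters left out ...]
.144  0.045]
obj [307. 350.] 352 [ 0.488 -0.307  0.033] [ 0.445 -0.363  0.025] [ 0.531 -0.271  0.043]
obj [400. 373.] 1547 [ 0.683 -0.429  0.104] [ 0.653 -0.449  0.025] [ 0.721 -0.384  0.174]
obj [225. 397.] 393 [ 0.312 -0.434  0.049] [ 0.3   -0.462  0.025] [ 0.327 -0.398  0.064]
obj [448. 460.] 2610 [ 0.719 -0.639  0.169] [ 0.665 -0.673  0.089] [ 0.775 -0.596  0.175]
obj [362. 464.] 1711 [ 0.581 -0.618  0.12 ] [ 0.531 -0.646  0.112] [ 0.63  -0.582  0.125]
obj [286. 467.] 1386 [ 0.451 -0.63   0.15 ] [ 0.401 -0.653  0.146] [ 0.5   -0.6    0.156]
orange [275. 317.] 82 [ 0.4071 -0.1954  0.0228] ((409.8811950683594, -195.5894012451172), (57.2035026550293, 7.359175682067871), 0.16697050631046295)
```

Run:
```python
from h import *
c=load('scene0');im=c['pixels'][:,:,::-1]
a=cv2.resize(im[190:370,190:470],None,fx=2.8,fy=2.8,interpolation=cv2.INTER_CUBIC); cv2.imwrite('pics/sc_a.png',a)
c=load('side0');im=c['pixels'][:,:,::-1]
a=cv2.resize(im[170:340,240:470],None,fx=3.3,fy=3.3,interpolation=cv2.INTER_CUBIC); cv2.imwrite('pics/si_a.png',a)
```

```text
(no output)
```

View pics/sc_a.png

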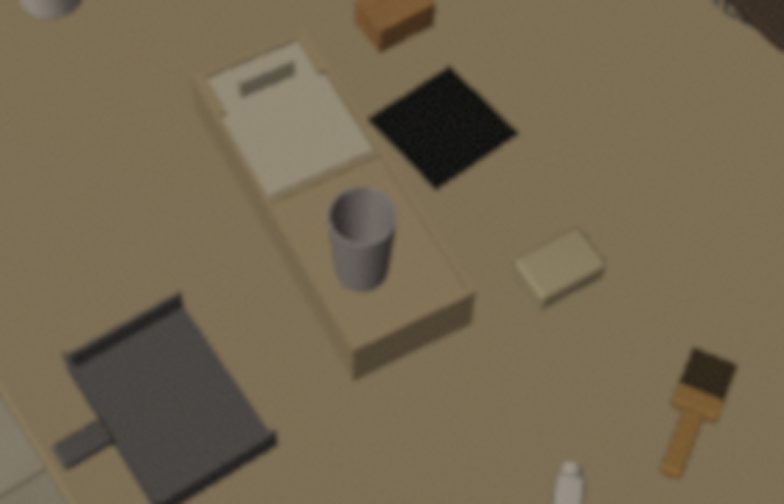

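View pics/si_a.png

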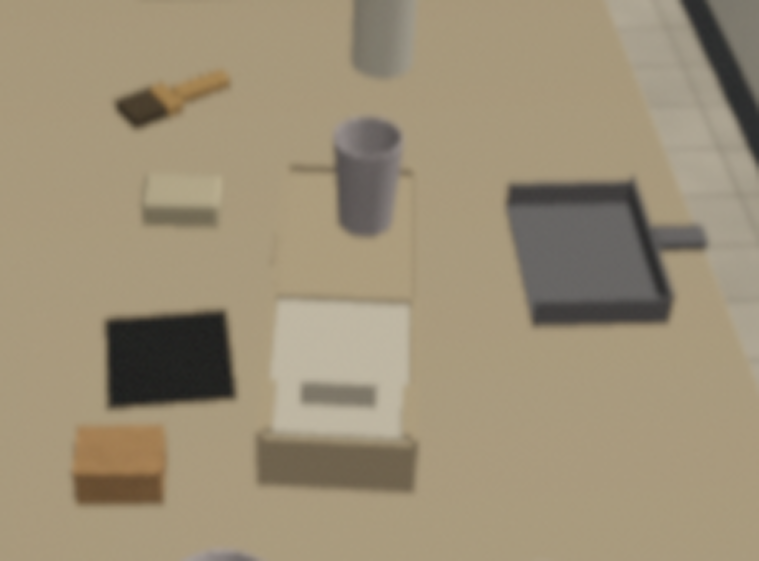

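Both crops show the caddy with its +y roughly along world +y. The tumbler is in the tray, the rib is at the rear of the lid, and the brush bristles point to the -x/-y side. Next: precise poses.

Run:
```python
from h import *
for n in ['scene','side']:
    c=load(n+'0'); w=pts(c); hsv=cv2.cvtColor(c['pixels'],cv2.COLOR_RGB2HSV)
    box=(w[...,0]>.49)&(w[...,0]<.70)&(abs(w[...,1]+.01)<.2)
    m=box&(w[...,2]>.04)&(w[...,2]<.075)
    P=w[m]; r=cv2.minAreaRect((P[:,:2]*1000).astype(np.float32)); print(n,'caddy rect',r)
    # lid: bright low sat
    m=box&(w[...,2]>.05)&(w[...,2]<.062)&(hsv[...,2]>165)
    P=w[m]; 
    if len(P)>50:
        r=cv2.minAreaRect((P[:,:2]*1000).astype(np.float32)); print('lid',len(P),r,np.median(P[:,2]))
    m=box&(w[...,2]>.074)&(w[...,2]<.09)&(w[...,1]<-.05)
    P=w[m]; r=cv2.minAreaRect((P[:,:2]*1000).astype(np.float32)); print('rib',len(P),r,np.median(P[:,2]))
    m=box&(w[...,2]>.143)&(w[...,2]<.165); P=w[m]; print('rim',len(P),P.max(0),P.min(0),cv2.minEnclosingCircle((P[:,:2]*1000).astype(np.float32)))
    for lo,hi in [(.07,.09),(.09,.11),(.11,.13),(.13,.145)]:
        P=w[box&(w[...,2]>lo)&(w[...,2]<hi)&(w[...,1]>0)]
        A=np.c_[2*P[:,:2],np.ones(len(P))]; s=np.linalg.lstsq(A,(P[:,:2]**2).sum(1),rcond=None)[0]; print(lo,s[:2].round(4),np.sqrt(s[2]+s[0]**2+s[1]**2).round(4),len(P))
    # brush
    m=(w[...,0]>.37)&(w[...,0]<.56)&(w[...,1]>.27)&(w[...,1]<.45)&(w[...,2]>.009)&(w[...,2]<.03)
    P=w[m]; r=cv2.minAreaRect((P[:,:2]*1000).astype(np.float32)); print('brush',len(P),r,np.median(P[:,2])); 
    q=P[:,:2].mean(0); e,V=np.linalg.eigh(np.cov(P[:,:2].T)); d=V[:,1]; 
    if d[1]>0: d=-d
    s=(P[:,:2]-q)@d; t=(P[:,:2]-q)@[-d[1],d[0]]
    print(q,d,s.min(),s.max())
    for a in np.arange(s.min(),s.max(),.01):
        k=(s>=a)&(s<a+.01); print(round(a,3),k.sum(),t[k].min().round(4),t[k].max().round(4),(q+d*(a+.005)+np.array([-d[1],d[0]])*(t[k].min()+t[k].max())/2).round(4))
```

```text
scene caddy rect ((597.9267578125, -14.585433959960938), (350.1731872558594, 128.88816833496094), 83.28862762451172)
rib 93 ((583.1609497070312, -142.2281036376953), (14.783050537109375, 61.422454833984375), 79.88056182861328) 0.08195018882424157
rim 148 [0.65494155 0.11480558 0.15734416] [0.59302685 0.05074576 0.1431195 ] ((624.5148315429688, 82.2769546508789), 32.648681640625)
0.07 [0.6266 0.0817] 0.0253 120
0.09 [0.6245 0.0829] 0.0262 149
0.11 [0.6248 0.0833] 0.0274 173
0.13 [0.6247 0.083 ] 0.0285 151
brush 575 ((444.2257080078125, 342.056396484375), (114.36308288574219, 114.6886978149414), 82.67086791992188) 0.015283680269292298
[0.44156577 0.34929783] [-0.86491118 -0.50192494] -0.0743698031007368 0.054594023680796425
-0.074 28 -0.0091 0.009 [0.5015 0.3842]
-0.064 31 -0.0098 0.0099 [0.4929 0.3791]
-0.054 32 -0.0101 0.0097 [0.4842 0.3742]
-0.044 30 -0.0097 0.0096 [0.4756 0.3691]
-0.034 24 -0.0095 0.0099 [0.4671 0.3638]
-0.024 35 -0.01 0.0094 [0.4582 0.3593]
-0.014 53 -0.0216 0.0879 [0.4663 0.3253]
-0.004 56 -0.0206 0.0211 [0.4411 0.3488]
0.006 62 -0.0215 0.0215 [0.4324 0.3439]
0.0
[... 841 characters left out ...]
75), (127.03509521484375, 50.845726013183594), 24.34410285949707) 0.013950795812285643
[0.43976237 0.34217784] [-0.86516147 -0.50149341] -0.07622350600691873 0.05039518340064127
-0.076 11 -0.011 0.0082 [0.5007 0.3791]
-0.066 11 -0.0105 0.0066 [0.4918 0.3746]
-0.056 9 -0.01 0.0076 [0.4835 0.3689]
-0.046 12 -0.0123 0.0102 [0.4749 0.3637]
-0.036 11 -0.0102 0.0078 [0.4662 0.3589]
-0.026 13 -0.0108 0.0096 [0.4578 0.3534]
-0.016 14 -0.0218 0.0194 [0.4489 0.3489]
-0.006 26 -0.0236 0.0218 [0.4403 0.3436]
0.004 26 -0.0214 0.0215 [0.4322 0.3377]
0.014 28 -0.0242 0.0223 [0.4231 0.3336]
0.024 20 -0.0268 0.0235 [0.414  0.3292]
0.034 26 -0.0236 0.0233 [0.4061 0.3229]
0.044 19 -0.0282 0.018 [0.395  0.3221]
```

Call:
step_arm --targets '[[[1, 0, 0, 0, 1], [1, 0, 0, 0, 1], [1, 0, 0, 0, 1], [1, 0, 0, 0, 1], [1, 0, 0, 0, 1], [1, 0, 0, 0, 1], [1, 0, 0, 0, 1], [1, 0, 0, 0, 1], [1, 0, 0, 0, 1]]]' --squeeze 30

```text
time: 0.9
eef_pos: [0.151, 0.6576, 0.2307]
tcp_rot: [0.486, 0.874, -0.001, 0.0]
contact_force: [-1.2, 0.2, -0.5]
opening: 1.0
```

Call:
step_arm --targets '[[[1, 0, 0, 0, 1], [1, 0, 0, 0, 1], [1, 0, 0, 0, 1], [1, 0, 0, 0, 1], [1, 0, 0, 0, 1], [1, 0, 0, 0, 1], [1, 0, 0, 0, 1], [1, 0, 0, 0, 0.74], [1, 0, 0, 0, 0]]]'

```text
time: 1.65
eef_pos: [0.151, 0.6576, 0.2307]
tcp_rot: [0.747, 0.665, -0.0, 0.0]
contact_force: [0.5, 0.3, 0.2]
opening: 1.004
```

```bash
cat >> h.py <<'E'
from scipy.spatial.transform import Rotation as Ro
CO=np.array([.598,-.017]); CX=np.array([.9932,-.1161]); CY=np.array([.1161,.9932])
def cw(x,y): return CO+x*CX+y*CY
def wc(p): d=np.array(p[:2])-CO; return np.array([d@CX,d@CY])*1000
def go(x,y,z):
    s=get_state(); R=Ro.from_quat(s['tcp_rot']).as_matrix(); p=np.array(s['eef_pos'])
    d=R.T@(np.array([x,y,z])-p)
    print('t',round(s['time'],2),'pos',p.round(4),'caddy',wc(p).round(1),'psi',np.degrees(np.arctan2(R[1,1],R[0,1])).round(2),'tilt',R[2,2].round(5),'F',np.round(s['contact_force'],1),'op',round(s['opening'],3),'\n units',(d/.04).round(3),'rows',np.abs(d/.04).max().round(2))
E
python3 -c "
from h import *
go(.6245,.081,.23)"
```

```text
t 1.65 pos [0.151  0.6576 0.2307] caddy [-522.3  618.1] psi -6.7 tilt -1.0 F [0.5 0.3 0.2] op 1.004 
 units [-12.936  13.438   0.028] rows 13.44
```

Call:
step_arm --targets '[[[1, -0.72, 0.75, 0, 0], [1, -0.72, 0.75, 0, 0], [1, -0.72, 0.75, 0, 0], [1, -0.72, 0.75, 0, 0], [1, -0.72, 0.75, 0, 0], [1, -0.72, 0.75, 0, 0], [1, -0.72, 0.75, 0, 0], [1, -0.72, 0.75, 0, 0], [1, -0.72, 0.75, 0, 0], [1, 0, 0, 0, 0]]]'

```text
time: 2.48
eef_pos: [0.3933, 0.3644, 0.2313]
tcp_rot: [0.749, 0.663, 0.0, 0.001]
contact_force: [0.7, 0.7, 0.0]
opening: 0.998
```

Call:
step_arm --targets '[[[1, -0.72, 0.75, 0, 0], [1, -0.72, 0.75, 0, 0], [1, -0.72, 0.75, 0, 0], [1, -0.72, 0.75, 0, 0], [1, -0.72, 0.75, 0, 0], [1, -0.72, 0.75, 0, 0], [1, -0.72, 0.75, 0, 0], [1, 0, 0, 0, 0], [1, 0, 0, 0, 0]]]'

```text
time: 3.23
eef_pos: [0.5754, 0.1432, 0.2308]
tcp_rot: [0.748, 0.664, -0.0, -0.0]
contact_force: [0.5, 1.4, 1.0]
opening: 1.0
```

```bash
python3 -c "
from h import *
go(.6245,.081,.10)
cam('wrist','wrist1')"
```

```text
t 3.23 pos [0.5754 0.1432 0.2308] caddy [-41.  156.5] psi -6.77 tilt -1.0 F [0.5 1.4 1. ] op 1.0 
 units [-1.401  1.406  3.269] rows 3.27
```

View pics/wrist1.png

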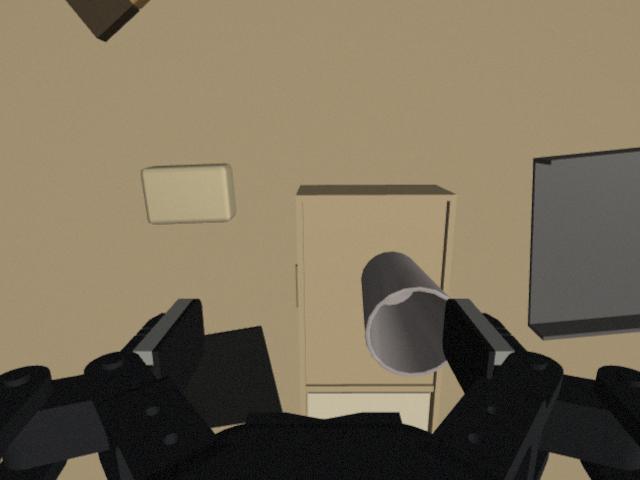

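The wrist view shows the caddy square to the tool, with the tray at (300–450, 190–385) and the tumbler rim at about (410,330). I'll refine the poses from it.

Run:
```python
from h import *
c=load('wrist1'); w=pts(c)
hand=np.nan_to_num(c['range_z'])<.12
box=(w[...,0]>.49)&(w[...,0]<.72)&(abs(w[...,1]+.01)<.2)
P=w[box&(w[...,2]>.14)&(w[...,2]<.158)&(abs(w[...,1]-.08)<.045)&(abs(w[...,0]-.625)<.045)]; print(len(P),np.median(P[:,2]),cv2.minEnclosingCircle((P[:,:2]*1000).astype(np.float32)))
P=w[box&(w[...,2]>.058)&(w[...,2]<.07)&(w[...,1]>-.02)]; q=np.array([wc(p) for p in P])
print(len(P),np.percentile(q,[0,.5,1,99,99.5,100],axis=0).round(1).tolist())
# yaw from side wall and end rim
for sel,nm in [((q[:,0]<-55)&(q[:,1]<165),'left'),((q[:,0]>55)&(q[:,1]<165),'right')]:
    s=q[sel]; print(nm,len(s),s[:,0].mean(),np.degrees(np.arctan(np.polyfit(s[:,1],s[:,0],1)[0])))
s=q[(q[:,1]>160)&(abs(q[:,0])<50)]; print('end',s[:,1].mean(),s[:,1].min(),s[:,1].max(),np.degrees(np.arctan(np.polyfit(s[:,0],s[:,1],1)[0])))
P=w[(w[...,0]>.36)&(w[...,0]<.53)&(w[...,1]>-.12)&(w[...,1]<.06)&(c['pixels'].max(2)<30)&(abs(w[...,2])<.012)]; print('mat',P.min(0),P.max(0))
```

```text
2232 0.14975812565004182 ((624.6079711914062, 81.44281005859375), 31.254467010498047)
5074 [[-62.8, -9.8], [-62.6, -6.6], [-62.5, -5.9], [62.9, 173.8], [63.2, 173.9], [63.5, 174.1]]
left 1259 -59.90094593953981 -0.13779494073900922
right 891 60.04196681949487 -0.20152961710042355
end 171.3220459913956 160.4769325992146 174.05259518037923 -0.10796263616825849
mat [ 0.40191893 -0.0867204   0.00275767] [0.50273717 0.02510499 0.00839361]
```

Call:
step_arm --targets '[[[1, -0.46, 0.47, 0, 0], [1, -0.46, 0.47, 0, 0], [1, -0.46, 0.47, 0, 0], [1, 0, 0, 0, 0], [1, 0, 0, 0, 0]]]'

```text
time: 3.7
eef_pos: [0.6238, 0.0844, 0.231]
tcp_rot: [0.747, 0.665, -0.0, -0.001]
contact_force: [-0.1, 0.1, 0.0]
opening: 1.004
```

```bash
python3 -c "
from h import *
go(.6246,.0814,.10)"
```

```text
t 3.7 pos [0.6238 0.0844 0.231 ] caddy [ 13.8 103.7] psi -6.58 tilt -1.0 F [-0.1  0.1  0. ] op 1.004 
 units [-0.073  0.032  3.276] rows 3.28
```

Call:
step_arm --targets '[[[1, -0.07, 0.03, 0.5, 0], [1, 0, 0, 0.6, 0], [1, 0, 0, 0.6, 0], [1, 0, 0, 0.6, 0], [1, 0, 0, 0.6, 0], [1, 0, 0, 0.38, 0], [1, 0, 0, 0, 0]]]'

```text
time: 4.28
eef_pos: [0.6208, 0.0828, 0.0954]
tcp_rot: [0.746, 0.666, -0.003, -0.003]
contact_force: [-0.9, 0.3, -0.2]
opening: 1.002
```

Call:
step_arm --targets '[[[0.2, 0, 0, 0, 0], [0.2, 0, 0, 0, 0], [0.2, 0, 0, 0, 0], [0.2, 0, 0, 0, 0], [0.2, 0, 0, 0, 0], [0.2, 0, 0, 0, 0], [0.2, 0, 0, 0, 0], [0.2, 0, 0, 0, 0]]]' --squeeze 30

```text
time: 4.95
eef_pos: [0.6262, 0.0806, 0.1024]
tcp_rot: [0.747, 0.665, 0.001, 0.001]
contact_force: [-1.9, 1.4, 6.6]
opening: 0.686
```

```bash
python3 -c "
from h import *
go(.6246,.0814,.10)"
```

```text
t 4.95 pos [0.6262 0.0806 0.1024] caddy [ 16.7 100.2] psi -6.65 tilt -1.0 F [-1.9  1.4  6.6] op 0.686 
 units [ 0.015 -0.043  0.059] rows 0.06
```

Call:
step_arm --targets '[[[0.2, 0, 0, -0.3, 0], [0.2, 0, 0, -0.4, 0], [0.2, 0, 0, -0.4, 0], [0.2, 0, 0, -0.4, 0], [0.2, 0, 0, 0, 0], [0.2, 0, 0, 0, 0]]]'

```text
time: 5.45
eef_pos: [0.6257, 0.0802, 0.1613]
tcp_rot: [0.747, 0.665, 0.001, 0.001]
contact_force: [0.2, 0.2, -2.0]
opening: 0.691
```

```bash
python3 -c "
from h import *
go(.445,-.031,.16)
cam('side','side2')
c=cam('scene','scene2')
w=pts(c)
P=w[(abs(w[...,0]-.626)<.05)&(abs(w[...,1]-.08)<.05)&(w[...,2]>.07)&(w[...,2]<.3)]
print(np.percentile(P[:,2],[0,1,2,5,10]))
im=load('side2')['pixels'][120:330,240:480,::-1]; cv2.imwrite('pics/s2.png',cv2.resize(im,None,fx=2.8,fy=2.8))
"
```

```text
t 5.45 pos [0.6257 0.0802 0.1613] caddy [16.2 99.8] psi -6.65 tilt -1.0 F [ 0.2  0.2 -2. ] op 0.691 
 units [-3.285 -4.166  0.021] rows 4.17
[0.07061818 0.11805038 0.121154   0.13080203 0.14036683]
```

View pics/s2.png

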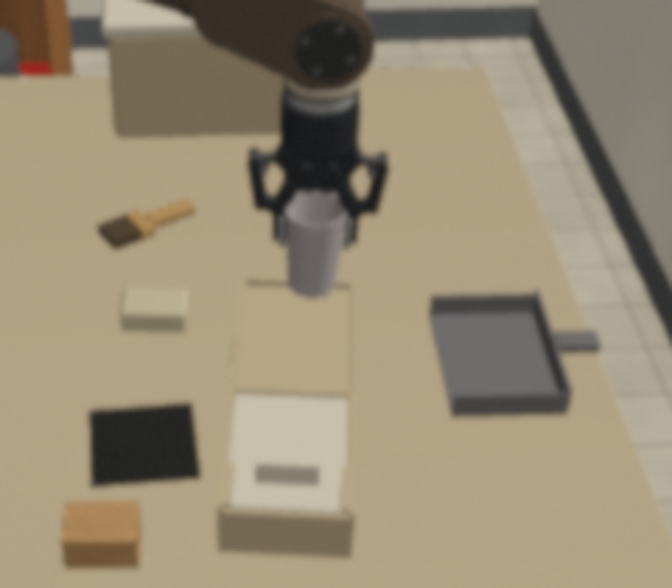

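The side view shows the tumbler held upright at (315,245), clear of the tray. Carrying it to the mat.

Call:
step_arm --targets '[[[0.2, -0.2, -0.3, 0, 0], [0.2, -0.47, -0.6, 0, 0], [0.2, -0.47, -0.6, 0, 0], [0.2, -0.47, -0.6, 0, 0], [0.2, -0.47, -0.6, 0, 0], [0.2, -0.47, -0.6, 0, 0], [0.2, -0.47, -0.6, 0, 0], [0.2, -0.27, -0.27, 0, 0], [0.2, 0, 0, 0, 0], [0.2, 0, 0, 0, 0]]]'

```text
time: 6.38
eef_pos: [0.4435, -0.0311, 0.1592]
tcp_rot: [0.747, 0.664, -0.0, -0.001]
contact_force: [0.5, 0.5, -0.6]
opening: 0.692
```

```bash
python3 -c "
from h import *
go(.445,-.031,.055)"
```

```text
t 6.38 pos [ 0.4435 -0.0311  0.1592] caddy [-151.9  -32. ] psi -6.73 tilt -1.0 F [ 0.5  0.5 -0.6] op 0.692 
 units [0.006 0.041 2.604] rows 2.6
```

Call:
step_arm --targets '[[[0.2, 0, 0.04, 0.3, 0], [0.2, 0, 0, 0.5, 0], [0.2, 0, 0, 0.5, 0], [0.2, 0, 0, 0.5, 0], [0.2, 0, 0, 0.4, 0], [0.2, 0, 0, 0.25, 0], [0.2, 0, 0, 0.1, 0], [0.2, 0, 0, 0, 0], [0.2, 0, 0, 0, 0]]]'

```text
time: 7.13
eef_pos: [0.4466, -0.0312, 0.0586]
tcp_rot: [0.747, 0.665, 0.0, 0.0]
contact_force: [-0.2, -0.3, -1.6]
opening: 0.69
```

```bash
python3 -c "
from h import *
go(.445,-.031,.051)"
```

```text
t 7.13 pos [ 0.4466 -0.0312  0.0586] caddy [-148.7  -31.7] psi -6.62 tilt -1.0 F [-0.2 -0.3 -1.6] op 0.69 
 units [-0.    -0.04   0.189] rows 0.19
```

Call:
step_arm --targets '[[[0.2, 0, -0.03, 0.08, 0], [0.2, 0, 0, 0.05, 0], [0.2, 0, 0, 0, 0], [0.2, 0, 0, 0, 0]]]'

```text
time: 7.47
eef_pos: [0.4448, -0.0312, 0.0532]
tcp_rot: [0.747, 0.665, 0.0, 0.0]
contact_force: [0.1, -0.6, -1.1]
opening: 0.693
```

Call:
step_arm --targets '[[[0.2, 0, 0, 0.03, 0], [0.2, 0, 0, 0, 0], [0.2, 0, 0, 0, 0]]]'

```text
time: 7.72
eef_pos: [0.4447, -0.0311, 0.0518]
tcp_rot: [0.747, 0.665, 0.0, 0.0]
contact_force: [0.7, 1.1, -0.4]
opening: 0.691
```

```bash
python3 -c "
from h import *
go(.445,-.031,.051)
c=cam('side','s3');w=pts(c)
P=w[(abs(w[...,0]-.445)<.05)&(abs(w[...,1]+.031)<.05)&(w[...,2]>.015)&(w[...,2]<.3)]
cv2.imwrite('pics/s3b.png',cv2.resize(c['pixels'][180:330,220:400,::-1],None,fx=3.5,fy=3.5))"
```

```text
t 7.72 pos [ 0.4447 -0.0311  0.0518] caddy [-150.7  -31.8] psi -6.64 tilt -1.0 F [ 0.7  1.1 -0.4] op 0.691 
 units [0.004 0.008 0.02 ] rows 0.02
```

View pics/s3b.png

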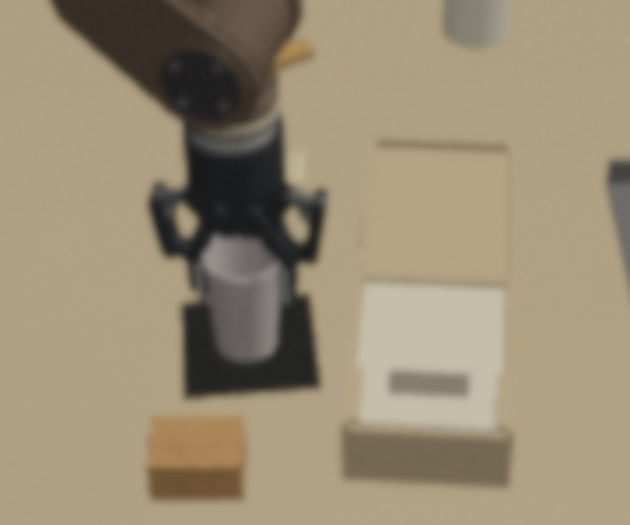

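The side view shows the tumbler over the middle of the mat at (245,340) in the crop, almost touching. Easing it down to contact.

Call:
step_arm --targets '[[[0.2, 0, 0, 0.03, 0], [0.2, 0, 0, 0, 0], [0.2, 0, 0, 0, 0]]]'

```text
time: 8.02
eef_pos: [0.4449, -0.0312, 0.0514]
tcp_rot: [0.747, 0.665, -0.0, 0.0]
contact_force: [-2.3, 0.3, 6.6]
opening: 0.69
```

Call:
step_arm --targets '[[[0.2, 0, 0, 0.03, 0], [0.2, 0, 0, 0, 0], [0.2, 0, 0, 0, 0]]]'

```text
time: 8.27
eef_pos: [0.445, -0.0313, 0.0513]
tcp_rot: [0.747, 0.665, -0.001, -0.0]
contact_force: [-5.9, 0.0, 13.2]
opening: 0.69
```

Call:
step_arm --targets '[[[0.2, 0, 0, -0.05, 0], [0.2, 0, 0, 0, 0], [0.75, 0, 0, 0, 0], [0.85, 0, 0, 0, 0], [1, 0, 0, 0, 0], [1, 0, 0, 0, 0], [1, 0, 0, 0, 0], [1, 0, 0, 0, 0], [1, 0, 0, 0, 0]]]'

```text
time: 9.02
eef_pos: [0.4446, -0.0311, 0.0513]
tcp_rot: [0.747, 0.665, -0.0, -0.0]
contact_force: [0.7, 0.3, 0.8]
opening: 1.002
```

```bash
python3 -c "
from h import *
go(.445,-.031,.20)
c=cam('wrist','w4')"
```

```text
t 9.02 pos [ 0.4446 -0.0311  0.0513] caddy [-150.7  -31.8] psi -6.64 tilt -1.0 F [0.7 0.3 0.8] op 1.002 
 units [ 3.000e-03  9.000e-03 -3.719e+00] rows 3.72
```

View pics/w4.png

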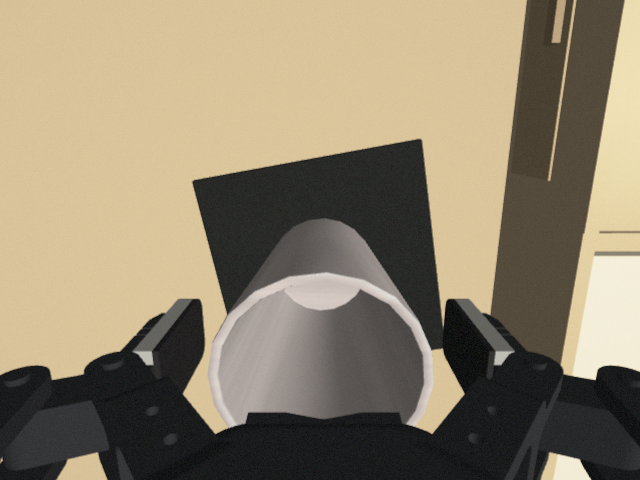

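The wrist view shows the tumbler standing free on the mat with clearance to both pads. Raising.

Call:
step_arm --targets '[[[1, 0, 0, -0.3, 0], [1, 0, 0, -0.7, 0], [1, 0, 0, -0.7, 0], [1, 0, 0, -0.7, 0], [1, 0, 0, -0.7, 0], [1, 0, 0, -0.62, 0], [1, 0, 0, 0, 0]]]'

```text
time: 9.65
eef_pos: [0.4478, -0.032, 0.2063]
tcp_rot: [0.747, 0.665, 0.003, 0.005]
contact_force: [0.8, 1.0, 0.5]
opening: 0.998
```

Call:
step_arm --targets '[[[0.5, -0.4, 0.53, 0, 0], [0, -0.48, 0.64, 0, 0], [0, -0.48, 0.64, 0, 0], [0, -0.48, 0.64, 0, 0], [0, -0.48, 0.64, 0, 0], [0, -0.48, 0.65, 0, 0], [0, 0, 0, 0, 0], [0, 0, 0, 0, 0], [0, 0, 0, 0, 0]]]'

```text
time: 10.4
eef_pos: [0.5795, -0.1591, 0.1989]
tcp_rot: [0.747, 0.665, -0.0, -0.001]
contact_force: [0.0, 0.6, -1.0]
opening: -0.001
```

```bash
python3 -c "
from h import *
go(*cw(0,-.145),.075)
c=cam('wrist','w5'); cam('scene','s5')
c=load('s5'); w=pts(c)
P=w[(abs(w[...,0]-.445)<.05)&(abs(w[...,1]+.031)<.05)&(w[...,2]>.09)&(w[...,2]<.12)]
print(len(P),cv2.minEnclosingCircle((P[:,:2]*1000).astype(np.float32)),P[:,2].max())"
```

```text
t 10.4 pos [ 0.5795 -0.1591  0.1989] caddy [  -1.9 -143.3] psi -6.65 tilt -1.0 F [ 0.   0.6 -1. ] op -0.001 
 units [-0.045  0.055  3.096] rows 3.1
150 ((442.89678955078125, -28.525531768798828), 33.00669479370117) 0.10403665782040793
```

View pics/w5.png

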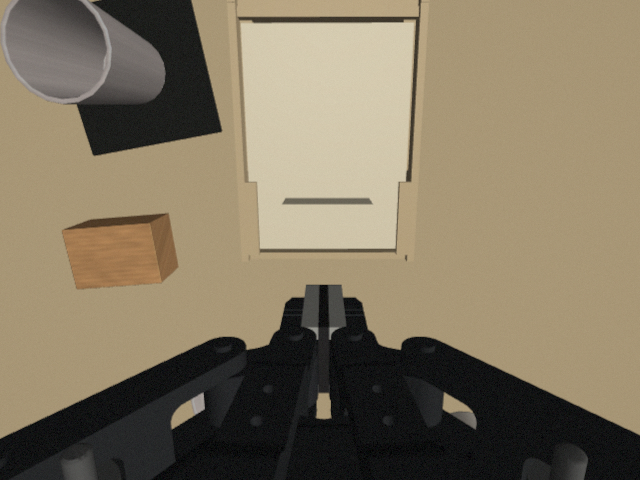

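The wrist view shows the shut lid at (245–410, 20–250) and the rib at (327,201), with the tool above the rear. Checking the rib and the lid's rear edge.

Run:
```python
from h import *
c=load('w5'); w=pts(c); R=w.reshape(-1,3); q=np.c_[(R[:,:2]-CO)@CX,(R[:,:2]-CO)@CY,R[:,2]]*1000
k=(abs(q[:,0])<70)&(q[:,1]>-180)&(q[:,1]<0)
r=q[k&(q[:,2]>72)&(q[:,2]<88)]; print('rib',len(r),r.min(0),r.max(0))
v=(c['pixels'].min(2)>150).ravel()
l=q[k&v&(q[:,2]>45)&(q[:,2]<62)]; print('lid',len(l),np.percentile(l,[.5,99.5],axis=0).round(1), np.median(l[:,2]))
for y in range(-172,-150,2):
    s=q[k&(abs(q[:,0])<40)&(abs(q[:,1]-y)<1)]; print(y,len(s),np.median(s[:,2]).round(1) if len(s) else None)
```

```text
rib 1360 [ -29.5012272  -132.47188647   72.38658557] [  30.31695902 -123.79359524   86.21410102]
lid 33507 [[ -55.  -160.3   55.8]
 [  55.5  -10.7   59.5]] 57.696605490280376
-172 0 None
-170 113 57.6
-168 294 57.7
-166 546 56.4
-164 110 54.5
-162 156 57.4
-160 274 57.9
-158 279 57.7
-156 284 57.9
-154 366 58.0
-152 2440 257.5
```

Call:
step_arm --targets '[[[0, -0.04, 0.05, 0.5, 0], [0, 0, 0, 0.6, 0], [0, 0, 0, 0.6, 0], [0, 0, 0, 0.6, 0], [0, 0, 0, 0.6, 0], [0, 0, 0, 0.3, 0], [0, 0, 0, 0, 0], [0, 0, 0, 0, 0], [0, 0, 0, 0, 0]]]'

```text
time: 11.25
eef_pos: [0.5832, -0.1617, 0.0741]
tcp_rot: [0.747, 0.665, 0.001, 0.001]
contact_force: [0.2, 0.6, 0.6]
opening: -0.006
```

```bash
python3 -c "
from h import *
go(*cw(0,-.145),.058)
c=cam('scene','s6')
cv2.imwrite('pics/s6b.png',cv2.resize(c['pixels'][180:330,220:400,::-1],None,fx=3.5,fy=3.5))"
```

```text
t 11.25 pos [ 0.5832 -0.1617  0.0741] caddy [   2.1 -145.4] psi -6.62 tilt -1.0 F [0.2 0.6 0.6] op -0.006 
 units [ 0.012 -0.053  0.402] rows 0.4
```

View pics/s6b.png

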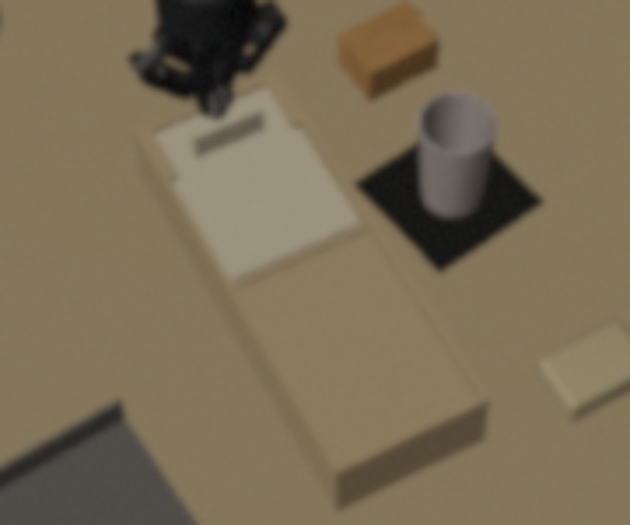

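The scene view shows the tumbler upright on the mat at (453,155) and the shut fingers just behind the rib at (215,105). Lowering in small steps.

Call:
step_arm --targets '[[[0, 0, -0.04, 0.2, 0], [0, 0, 0, 0.16, 0], [0, 0, 0, 0, 0], [0, 0, 0, 0, 0]]]'

```text
time: 11.63
eef_pos: [0.5799, -0.1611, 0.057]
tcp_rot: [0.747, 0.665, -0.0, -0.001]
contact_force: [0.6, -0.2, 0.0]
opening: 0.005
```

Call:
step_arm --targets '[[[0, 0, 0, 0.05, 0], [0, 0, 0, 0, 0], [0, 0, 0, 0, 0]]]'

```text
time: 11.88
eef_pos: [0.5806, -0.1613, 0.0558]
tcp_rot: [0.747, 0.665, 0.0, 0.0]
contact_force: [0.2, -0.2, 0.5]
opening: -0.001
```

Call:
step_arm --targets '[[[0, 0, 0, 0.03, 0], [0, 0, 0, 0, 0], [0, 0, 0, 0, 0]]]'

```text
time: 12.13
eef_pos: [0.5806, -0.1614, 0.0547]
tcp_rot: [0.747, 0.665, 0.0, 0.0]
contact_force: [-0.4, -0.2, 0.2]
opening: -0.001
```

```bash
python3 -c "
from h import *
go(*cw(0,-.145),.053)"
```

```text
t 12.13 pos [ 0.5806 -0.1614  0.0547] caddy [  -0.5 -145.4] psi -6.64 tilt -1.0 F [-0.4 -0.2  0.2] op -0.001 
 units [0.011 0.012 0.041] rows 0.04
```

Call:
step_arm --targets '[[[0, 0, 0, 0.05, 0], [0, 0, 0, 0, 0], [0, 0, 0, 0, 0]]]'

```text
time: 12.38
eef_pos: [0.5806, -0.1614, 0.0526]
tcp_rot: [0.747, 0.665, 0.0, 0.0]
contact_force: [0.3, -0.0, 0.6]
opening: -0.003
```

Call:
step_arm --targets '[[[0, 0, 0, 0.04, 0], [0, 0, 0, 0, 0], [0, 0, 0, 0, 0]]]'

```text
time: 12.63
eef_pos: [0.5807, -0.162, 0.0514]
tcp_rot: [0.747, 0.665, -0.0, 0.001]
contact_force: [-1.1, -2.9, 2.4]
opening: -0.002
```

```bash
cat > lid.py <<'E'
from h import *
import sys
go(*cw(0,-.145),.050)
for n in sys.argv[2:]:
    c=cam(n,sys.argv[1]+n); w=pts(c); R=w.reshape(-1,3); q=np.c_[(R[:,:2]-CO)@CX,(R[:,:2]-CO)@CY,R[:,2]]*1000
    v=(c['pixels'].min(2)>(140 if n=='scene' else 160)).ravel()
    k=(abs(q[:,0])<50)
    for y in range(-150,171,10):
        s=q[k&(abs(q[:,1]-y)<5)&(q[:,2]>20)&(q[:,2]<85)]
        if len(s): print(y,len(s),np.median(s[:,2]).round(1),end=' | ')
    print()
    im=c['pixels'][180:330,220:400,::-1]; cv2.imwrite('pics/'+sys.argv[1]+n+'z.png',cv2.resize(im,None,fx=3.5,fy=3.5))
E
python3 lid.py L1 scene side
```

```text
t 12.63 pos [ 0.5807 -0.162   0.0514] caddy [  -0.3 -146. ] psi -6.63 tilt -1.0 F [-1.1 -2.9  2.4] op -0.002 
 units [0.025 0.009 0.035] rows 0.03
-150 43 50.6 | -140 52 54.7 | -130 180 67.5 | -120 126 55.5 | -110 94 56.1 | -100 96 56.6 | -90 103 58.2 | -80 103 59.5 | -70 104 61.1 | -60 95 62.5 | -50 103 63.4 | -40 106 64.8 | -30 103 65.7 | -20 107 67.3 | -10 115 65.3 | 0 140 56.4 | 10 113 55.3 | 20 120 55.6 | 30 126 55.7 | 40 114 55.2 | 50 132 55.0 | 60 121 54.9 | 70 117 55.1 | 80 132 55.2 | 90 131 55.4 | 100 129 55.1 | 110 133 55.2 | 120 129 55.3 | 130 138 55.3 | 140 142 55.6 | 150 130 55.9 | 160 135 55.7 | 170 281 49.6 | 
-150 134 50.0 | -140 104 50.9 | -130 99 53.5 | -120 49 52.8 | -110 26 55.0 | -100 7 55.7 | -90 6 56.4 | -80 5 56.7 | -70 5 60.5 | -50 2 64.3 | -40 6 64.7 | -30 14 65.6 | -20 10 66.4 | -10 6 66.6 | 0 2 53.8 | 10 10 54.3 | 20 10 53.4 | 30 9 54.8 | 40 6 55.4 | 50 7 55.5 | 60 5 53.4 | 70 8 53.7 | 80 7 54.4 | 90 6 54.0 | 100 4 54.0 | 110 5 54.0 | 120 7 53.5 | 130 7 53.7 | 140 4 54.5 | 150 1 51.6 | 160 2 51.8 |
```

The lid has tipped: its top reaches about 67 mm near y -20, so the underside of the leading end clears the 58 mm lip by about 4 mm, at 2–3 N. Sliding with the press kept on.

Call:
step_arm --targets '[[[0, 0.05, 0, -0.005, 0], [0, 0.05, 0, -0.005, 0], [0, 0, 0, 0, 0], [0, 0, 0, 0, 0]]]'

```text
time: 13.07
eef_pos: [0.5814, -0.1574, 0.0518]
tcp_rot: [0.747, 0.665, 0.0, 0.001]
contact_force: [-0.8, -3.6, 4.2]
opening: 0.002
```

```bash
python3 lid.py L2 scene
```

```text
t 13.07 pos [ 0.5814 -0.1574  0.0518] caddy [  -0.2 -141.3] psi -6.63 tilt -1.0 F [-0.8 -3.6  4.2] op 0.002 
 units [-0.092  0.004  0.045] rows 0.09
-150 42 51.1 | -140 48 53.0 | -130 90 75.6 | -120 208 61.0 | -110 93 55.9 | -100 102 56.9 | -90 100 57.8 | -80 92 60.1 | -70 104 60.8 | -60 102 62.9 | -50 102 63.9 | -40 110 65.3 | -30 95 66.4 | -20 119 67.8 | -10 154 67.6 | 0 148 56.7 | 10 121 55.4 | 20 117 54.9 | 30 131 55.2 | 40 116 55.0 | 50 124 55.3 | 60 124 54.9 | 70 121 55.6 | 80 132 55.5 | 90 128 55.5 | 100 128 55.5 | 110 134 55.3 | 120 139 55.6 | 130 126 55.2 | 140 136 55.4 | 150 135 55.5 | 160 135 55.9 | 170 292 50.3 |
```

Call:
step_arm --targets '[[[0, 0.05, 0, -0.007, 0], [0, 0.05, 0, -0.007, 0], [0, 0.05, 0, -0.007, 0], [0, 0, 0, 0, 0], [0, 0, 0, 0, 0]]]'

```text
time: 13.53
eef_pos: [0.582, -0.1512, 0.0526]
tcp_rot: [0.747, 0.665, 0.0, 0.0]
contact_force: [-0.9, -4.3, 5.8]
opening: 0.008
```

```bash
python3 lid.py L3 scene
```

```text
t 13.53 pos [ 0.582  -0.1512  0.0526] caddy [  -0.3 -135.1] psi -6.63 tilt -1.0 F [-0.9 -4.3  5.8] op 0.008 
 units [-0.246  0.007  0.066] rows 0.25
-150 37 49.9 | -140 39 52.6 | -130 55 55.8 | -120 155 71.3 | -110 153 57.5 | -100 97 56.8 | -90 97 58.3 | -80 110 59.8 | -70 89 60.8 | -60 106 61.7 | -50 105 63.6 | -40 103 64.6 | -30 107 65.8 | -20 112 67.4 | -10 112 68.6 | 0 209 60.4 | 10 125 55.5 | 20 120 54.7 | 30 129 55.1 | 40 115 54.9 | 50 125 55.9 | 60 127 54.9 | 70 118 54.7 | 80 130 55.7 | 90 127 55.4 | 100 136 55.5 | 110 122 55.1 | 120 130 55.2 | 130 131 55.5 | 140 143 55.3 | 150 132 55.2 | 160 132 55.2 | 170 293 49.9 |
```

View pics/L3scenez.png

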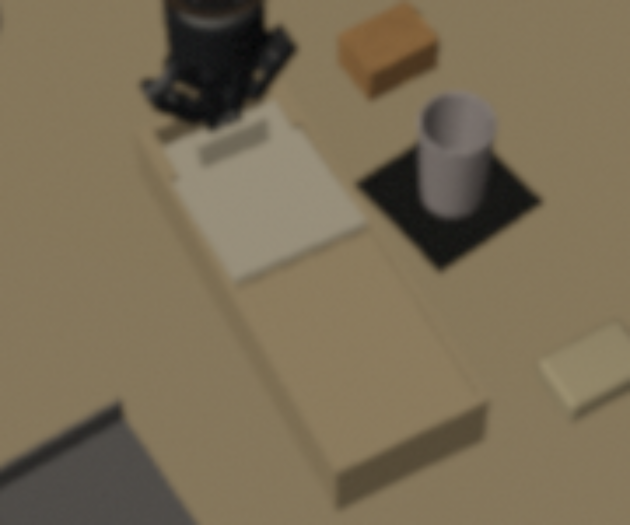

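The lid's leading edge is now over the lip (crop (300,255)), with a gap open behind the lid. A few more mm with the press eased.

Call:
step_arm --targets '[[[0, 0.05, 0, -0.01, 0], [0, 0.05, 0, -0.01, 0], [0, 0.05, 0, -0.01, 0], [0, 0, 0, 0, 0], [0, 0, 0, 0, 0]]]'

```text
time: 14.0
eef_pos: [0.5825, -0.1449, 0.0535]
tcp_rot: [0.747, 0.665, 0.0, -0.0]
contact_force: [-0.1, -3.6, 4.8]
opening: 0.0
```

```bash
python3 lid.py L4 scene
```

```text
t 14.0 pos [ 0.5825 -0.1449  0.0535] caddy [  -0.6 -128.8] psi -6.63 tilt -1.0 F [-0.1 -3.6  4.8] op 0.0 
 units [-0.404  0.014  0.087] rows 0.4
-150 6 47.9 | -140 49 52.0 | -130 40 53.0 | -120 71 61.3 | -110 202 67.3 | -100 100 57.0 | -90 97 58.3 | -80 101 59.4 | -70 98 60.7 | -60 102 62.3 | -50 105 63.6 | -40 103 65.2 | -30 109 66.3 | -20 111 67.6 | -10 112 68.4 | 0 160 68.2 | 10 171 57.1 | 20 122 54.8 | 30 120 55.3 | 40 122 55.5 | 50 122 55.2 | 60 128 55.6 | 70 129 55.5 | 80 125 55.3 | 90 126 54.7 | 100 134 54.8 | 110 133 55.3 | 120 133 55.0 | 130 139 55.3 | 140 132 55.1 | 150 133 55.9 | 160 132 55.1 | 170 294 49.6 |
```

Call:
step_arm --targets '[[[0, -0.03, 0, -0.03, 0], [0, -0.03, 0, -0.05, 0], [0, 0, 0, -0.06, 0], [0, 0, 0, -0.07, 0], [0, 0, 0, 0, 0], [0, 0, 0, 0, 0]]]'

```text
time: 14.55
eef_pos: [0.5817, -0.1474, 0.0615]
tcp_rot: [0.747, 0.665, -0.0, -0.0]
contact_force: [-0.4, 0.3, 0.1]
opening: -0.002
```

```bash
python3 lid.py L5 scene
```

```text
t 14.55 pos [ 0.5817 -0.1474  0.0615] caddy [  -1.  -131.4] psi -6.64 tilt -1.0 F [-0.4  0.3  0.1] op -0.002 
 units [-0.339  0.025  0.287] rows 0.34
-150 8 51.7 | -140 56 52.8 | -130 46 56.3 | -120 67 68.5 | -110 210 66.0 | -100 101 56.9 | -90 101 58.2 | -80 107 58.7 | -70 110 59.3 | -60 106 60.1 | -50 106 61.2 | -40 109 61.8 | -30 110 62.7 | -20 104 63.2 | -10 115 64.8 | 0 134 64.2 | 10 173 57.1 | 20 116 55.2 | 30 126 55.5 | 40 117 55.3 | 50 128 55.8 | 60 123 55.6 | 70 121 55.5 | 80 134 55.5 | 90 126 55.9 | 100 134 55.1 | 110 127 55.5 | 120 139 55.0 | 130 135 54.8 | 140 134 55.5 | 150 136 55.1 | 160 131 55.5 | 170 285 50.2 |
```

The lid rests on the lip (top slopes from 57 to 64 mm). Raising the tips to about 71 mm and pushing the rib.

Call:
step_arm --targets '[[[0, 0, 0, -0.24, 0], [0, 0.12, 0, 0, 0], [0, 0.15, 0, 0, 0], [0, 0.15, 0, 0, 0], [0, 0.15, 0, 0, 0], [0, 0, 0, 0, 0]]]'

```text
time: 15.1
eef_pos: [0.5847, -0.1237, 0.0713]
tcp_rot: [0.747, 0.665, 0.0, -0.0]
contact_force: [0.2, 0.1, -0.4]
opening: 0.004
```

```bash
python3 lid.py L6 scene
```

```text
t 15.1 pos [ 0.5847 -0.1237  0.0713] caddy [  -0.8 -107.5] psi -6.58 tilt -1.0 F [ 0.2  0.1 -0.4] op 0.004 
 units [-0.938  0.018  0.532] rows 0.94
-150 1 61.3 | -140 2 39.4 | -130 9 51.6 | -120 60 55.3 | -110 38 56.8 | -100 65 58.7 | -90 196 67.3 | -80 107 59.6 | -70 111 59.5 | -60 96 59.9 | -50 110 61.0 | -40 114 61.5 | -30 100 62.4 | -20 118 63.1 | -10 110 64.1 | 0 111 65.3 | 10 121 66.0 | 20 135 66.8 | 30 183 57.3 | 40 124 55.5 | 50 123 55.2 | 60 123 55.0 | 70 130 55.7 | 80 136 55.2 | 90 118 55.8 | 100 138 55.2 | 110 126 55.4 | 120 130 55.1 | 130 134 55.3 | 140 136 55.2 | 150 137 55.0 | 160 135 55.3 | 170 282 49.6 |
```

Call:
step_arm --targets '[[[0, 0.15, 0.005, 0, 0], [0, 0.2, 0, 0, 0], [0, 0.2, 0, 0, 0], [0, 0.2, 0, 0, 0], [0, 0.2, 0, 0, 0], [0, 0.2, 0, 0, 0], [0, 0.2, 0, 0, 0], [0, 0, 0, 0, 0]]]'

```text
time: 15.82
eef_pos: [0.591, -0.0694, 0.071]
tcp_rot: [0.746, 0.665, 0.0, -0.001]
contact_force: [-0.5, -0.6, -0.9]
opening: 0.0
```

```bash
python3 lid.py L7 scene
```

```text
t 15.82 pos [ 0.591  -0.0694  0.071 ] caddy [ -0.9 -52.8] psi -6.57 tilt -1.0 F [-0.5 -0.6 -0.9] op 0.0 
 units [-2.305  0.019  0.523] rows 2.31
-150 2 59.5 | -140 1 62.1 | -130 3 58.7 | -120 1 64.3 | -100 1 45.9 | -70 32 66.0 | -60 78 66.2 | -50 54 67.1 | -40 48 66.7 | -30 166 67.0 | -20 112 65.2 | -10 125 64.7 | 0 122 65.2 | 10 123 64.1 | 20 126 64.0 | 30 118 63.5 | 40 132 63.4 | 50 133 62.5 | 60 126 61.9 | 70 129 62.0 | 80 162 60.4 | 90 134 55.5 | 100 127 55.3 | 110 132 55.4 | 120 134 55.4 | 130 127 55.4 | 140 146 55.2 | 150 139 55.3 | 160 131 55.1 | 170 284 48.8 |
```

View pics/L7scenez.png

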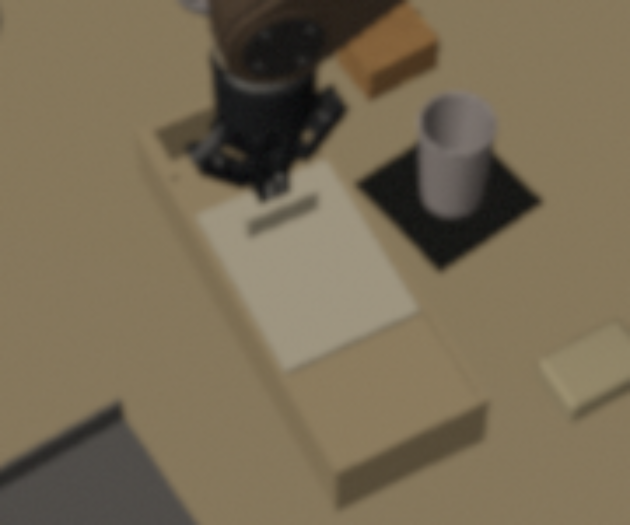

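The scene view shows the lid tipped down onto the tray floor and still straight (front edge at (355,340)). Continuing the push.

Call:
step_arm --targets '[[[0, 0.15, 0, 0, 0], [0, 0.2, 0, 0, 0], [0, 0.2, 0, 0, 0], [0, 0.2, 0, 0, 0], [0, 0.2, 0, 0, 0], [0, 0.2, 0, 0, 0], [0, 0.2, 0, 0, 0], [0, 0.2, 0, 0, 0], [0, 0.15, 0, 0, 0], [0, 0, 0, 0, 0]]]'

```text
time: 16.7
eef_pos: [0.5991, -0.0025, 0.0714]
tcp_rot: [0.746, 0.665, 0.0, -0.0]
contact_force: [-0.3, 0.2, 0.1]
opening: -0.002
```

Call:
step_arm --targets '[[[0, 0.1, 0, 0, 0], [0, 0.1, 0, 0, 0], [0, 0, 0, 0, 0], [0, 0, 0, 0, 0]]]'

```text
time: 17.03
eef_pos: [0.6, 0.0041, 0.0714]
tcp_rot: [0.747, 0.665, 0.0, 0.0]
contact_force: [-0.1, 0.2, 0.1]
opening: 0.0
```

```bash
python3 lid.py L8 scene
```

```text
t 17.03 pos [0.6    0.0041 0.0714] caddy [-0.5 21.2] psi -6.64 tilt -1.0 F [-0.1  0.2  0.1] op 0.0 
 units [-4.154  0.009  0.535] rows 4.15
-150 1 61.7 | -140 1 61.2 | -130 1 60.9 | -120 1 33.9 | -110 1 62.6 | -100 1 49.0 | -90 1 48.9 | -80 1 49.1 | -70 1 48.5 | -60 1 50.6 | -40 4 47.8 | -30 2 47.2 | -20 2 46.3 | -10 7 57.7 | 0 62 59.2 | 10 77 60.9 | 20 58 61.5 | 30 65 62.3 | 40 181 64.9 | 50 130 61.4 | 60 119 61.2 | 70 131 60.9 | 80 125 61.4 | 90 125 61.5 | 100 133 61.6 | 110 126 61.3 | 120 144 61.6 | 130 138 61.1 | 140 139 60.5 | 150 159 60.4 | 160 148 55.5 | 170 297 49.5 |
```

View pics/L8scenez.png

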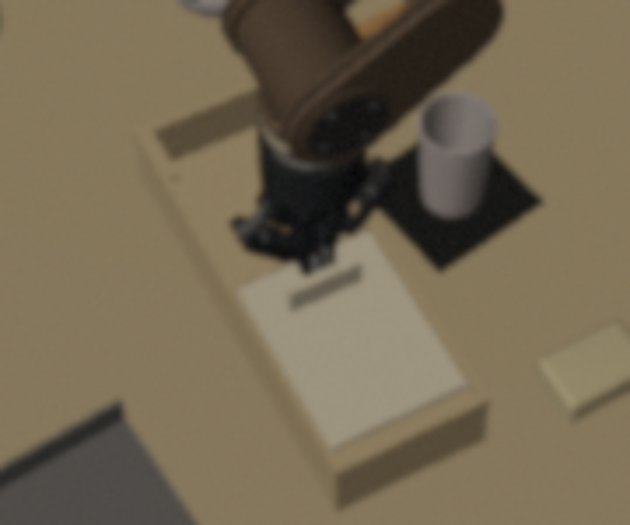

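The lid lies flat (top about 61 mm throughout), with its front edge near y 155. A few mm more for margin at the lip, then back off and lift.

Call:
step_arm --targets '[[[0, 0.1, 0, 0, 0], [0, 0, 0, 0, 0], [0, -0.1, 0, 0, 0], [0, -0.2, 0, -0.2, 0], [0, 0, 0, -0.7, 0], [0, 0, 0, -0.8, 0], [0, 0, 0, -0.8, 0], [0, 0, 0, -0.8, 0], [0, 0, 0, 0, 0]]]'

```text
time: 17.83
eef_pos: [0.6031, -0.0053, 0.213]
tcp_rot: [0.747, 0.665, 0.005, 0.006]
contact_force: [0.0, -0.1, 1.4]
opening: -0.001
```

Run:
```python
from h import *
b=np.array([.4613,.358])
d=np.array([-.865,-.5017]); g=b-.005*d
print(g)
go(*g,.20)
c=cam('wrist','w9'); w=pts(c); R=w.reshape(-1,3); q=np.c_[(R[:,:2]-CO)@CX,(R[:,:2]-CO)@CY,R[:,2]]*1000
v=(c['pixels'].min(2)>170).ravel()
l=q[v&(abs(q[:,0])<58)&(abs(q[:,2]-61)<4)&(q[:,1]>-6)]; print(len(l),np.percentile(l,[0.2,50,99.8],axis=0).round(1))
```

```text
[0.465625  0.3605085]
t 17.83 pos [ 0.6031 -0.0053  0.213 ] caddy [ 3.8 12.2] psi -6.66 tilt -0.99988 F [ 0.  -0.1  1.4] op -0.001 
 units [ 8.687 -4.479  0.248] rows 8.69
33398 [[-5.500e+01  6.800e+00  6.060e+01]
 [ 1.000e-01  9.310e+01  6.270e+01]
 [ 5.580e+01  1.572e+02  6.470e+01]]
```

View pics/w9.png

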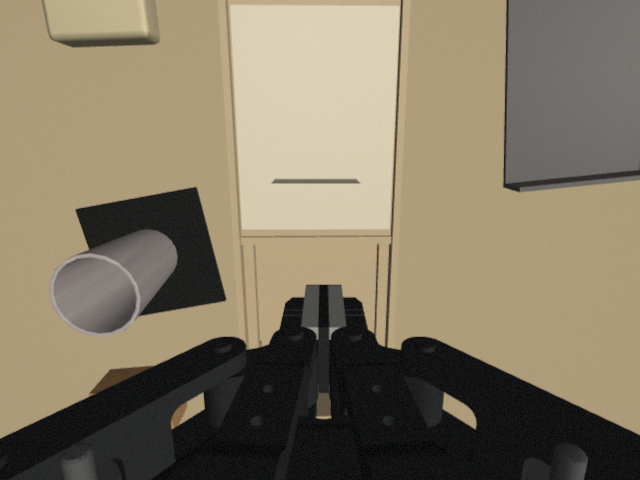

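The wrist view shows the lid flat in the tray (y 7..158, so its origin is about 82 and inside the limits) and the box open. Now to the brush.

Call:
step_arm --targets '[[[0.55, 0.5, -0.26, 0, 0], [0.55, 0.75, -0.39, 0, 0], [0.55, 0.75, -0.39, 0, 0], [0.55, 0.75, -0.39, 0, 0], [0.55, 0.75, -0.39, 0, 0], [0.55, 0.75, -0.39, 0, 0], [0.55, 0.75, -0.39, 0, 0], [0.55, 0.75, -0.39, 0, 0], [0.55, 0.75, -0.39, 0, 0], [0.55, 0.75, -0.39, 0, 0]]]'

```text
time: 18.72
eef_pos: [0.4815, 0.3022, 0.2024]
tcp_rot: [0.747, 0.665, -0.001, -0.0]
contact_force: [0.2, 0.2, 0.4]
opening: 0.553
```

Call:
step_arm --targets '[[[0.55, 0.75, -0.39, 0, 1], [0.55, 0.5, -0.25, 0, 1], [0.55, 0, 0, 0, 1], [0.55, 0, 0, 0, 1], [0.55, 0, 0, 0, 1], [0.55, 0, 0, 0, 1], [0.55, 0, 0, 0, 1], [0.55, 0, 0, 0, 1], [0.55, 0, 0, 0, 1], [0.55, 0, 0, 0, 1]]]'

```text
time: 19.55
eef_pos: [0.4646, 0.3539, 0.2023]
tcp_rot: [0.959, 0.285, -0.001, 0.0]
contact_force: [0.0, 0.3, -0.2]
opening: 0.547
```

Run:
```python
from h import *
go(.4656,.3605,.20)
c=cam('wrist','w10'); w=pts(c)
m=(w[...,0]>.36)&(w[...,0]<.56)&(w[...,1]>.26)&(w[...,1]<.44)&(w[...,2]>.008)&(w[...,2]<.024)
P=w[m];print(len(P)); r=cv2.minAreaRect((P[:,:2]*1000).astype(np.float32)); print(r)
```

```text
t 19.55 pos [0.4646 0.3539 0.2023] caddy [-175.5  352.9] psi -56.91 tilt -1.0 F [ 0.   0.3 -0.2] op 0.547 
 units [ 0.11  -0.124  0.056] rows 0.12
5245
((449.6949768066406, 353.4393615722656), (125.60832977294922, 44.090248107910156), 30.228002548217773)
```

View pics/w10.png

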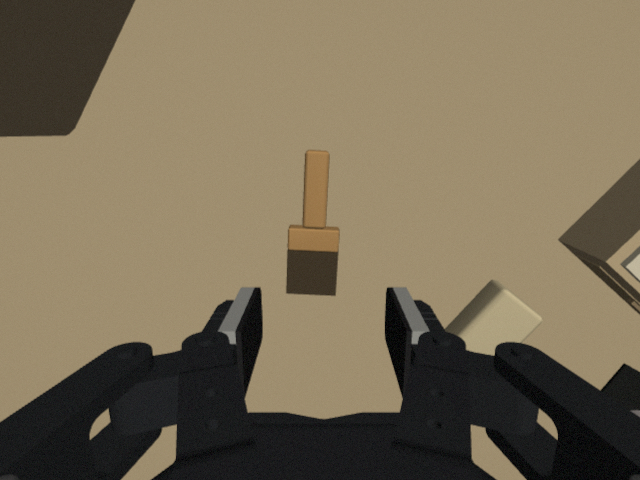

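The wrist view gives a full brush rectangle of 125.6 x 44.1 mm, which matches the stated size. Its axis is at 30.2° and the handle is at (316,190). Aligning and descending.

Call:
step_arm --targets '[[[0.55, 0, 0, 0, 0.57], [0.55, 0.11, -0.18, 0, 0], [0.55, 0, 0, 0.7, 0], [0.55, 0, 0, 0.8, 0], [0.55, 0, 0, 0.8, 0], [0.55, 0, 0, 0.8, 0], [0.55, 0, 0, 0.8, 0], [0.55, 0, 0, 0.3, 0], [0.55, 0, 0, 0, 0], [0.55, 0, 0, 0, 0]]]'

```text
time: 20.43
eef_pos: [0.4651, 0.3634, 0.0354]
tcp_rot: [0.965, 0.264, -0.0, 0.0]
contact_force: [0.0, 0.6, 0.5]
opening: 0.548
```

```bash
python3 -c "
from h import *
go(.4648,.3622,.004)
cam('wrist','w11')"
```

```text
t 20.43 pos [0.4651 0.3634 0.0354] caddy [-176.1  362.3] psi -59.43 tilt -1.0 F [0.  0.6 0.5] op 0.548 
 units [-0.021  0.021  0.784] rows 0.78
```

View pics/w11.png

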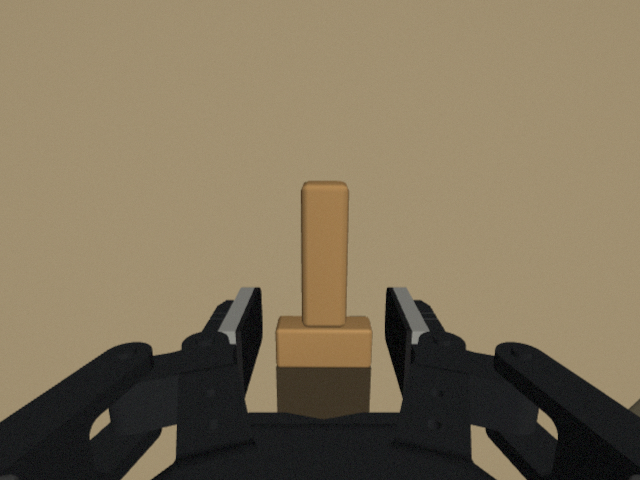

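The wrist view shows the handle centred between the pads, with the head below at (323,340). Down and close.

Call:
step_arm --targets '[[[0.55, 0.04, 0.02, 0.3, 0.06], [0.55, 0, 0, 0.3, 0], [0.55, 0, 0, 0.16, 0], [0.55, 0, 0, 0, 0], [0.55, 0, 0, 0, 0]]]'

```text
time: 20.9
eef_pos: [0.4663, 0.363, 0.0043]
tcp_rot: [0.965, 0.261, -0.001, 0.0]
contact_force: [-0.3, 0.5, 0.0]
opening: 0.55
```

```bash
python3 -c "
from h import *
go(.4648,.3622,.004)"
```

```text
t 20.9 pos [0.4663 0.363  0.0043] caddy [-174.9  362.1] psi -59.79 tilt -1.0 F [-0.3  0.5  0. ] op 0.55 
 units [-0.044 -0.002  0.006] rows 0.04
```

Call:
step_arm --targets '[[[0.05, 0, 0, 0, 0], [0.05, 0, 0, 0, 0], [0.05, 0, 0, 0, 0], [0.05, 0, 0, 0, 0], [0.05, 0, 0, 0, 0], [0.05, 0, 0, 0, 0]]]' --squeeze 30

```text
time: 21.4
eef_pos: [0.4674, 0.3636, 0.0056]
tcp_rot: [0.965, 0.261, 0.001, -0.0]
contact_force: [-0.4, 0.8, 2.2]
opening: 0.222
```

```bash
python3 -c "
from h import *
go(.4648,.3622,.004)"
```

```text
t 21.4 pos [0.4674 0.3636 0.0056] caddy [-173.9  362.8] psi -59.79 tilt -1.0 F [-0.4  0.8  2.2] op 0.222 
 units [-0.073 -0.002  0.04 ] rows 0.07
```

Call:
step_arm --targets '[[[0.05, 0, 0, -0.3, 0], [0.05, 0, 0, -0.6, 0], [0.05, 0, 0, -0.6, 0], [0.05, 0, 0, -0.6, 0], [0.05, 0, 0, -0.6, -1], [0.05, 0, 0, -0.6, -1], [0.05, 0, 0, -0.5, -1], [0.05, 0, 0, 0, -1], [0.05, 0, 0, 0, -1], [0.05, 0, 0, 0, -1]]]'

```text
time: 22.23
eef_pos: [0.4667, 0.3633, 0.1582]
tcp_rot: [0.864, 0.504, 0.0, 0.0]
contact_force: [-0.4, 1.0, -1.4]
opening: 0.226
```

Call:
step_arm --targets '[[[0.05, 0, 0, 0, -1], [0.05, 0, 0, 0, -1], [0.05, 0, 0, 0, -1], [0.05, 0, 0, 0, -1], [0.05, 0, 0, 0, -0.65], [0.05, 0, 0, 0, 0], [0.05, 0, 0, 0, 0]]]'

```text
time: 22.82
eef_pos: [0.4666, 0.3632, 0.1572]
tcp_rot: [0.747, 0.665, -0.0, -0.0]
contact_force: [-0.9, 0.7, -1.5]
opening: 0.225
```

```bash
python3 -c "
from h import *
go(*cw(0,-.0656),.16)
cam('wrist','w12')"
```

```text
t 22.82 pos [0.4666 0.3632 0.1572] caddy [-174.7  362.4] psi -6.62 tilt -1.0 F [-0.9  0.7 -1.5] op 0.225 
 units [-10.703   4.359  -0.07 ] rows 10.7
```

View pics/w12.png

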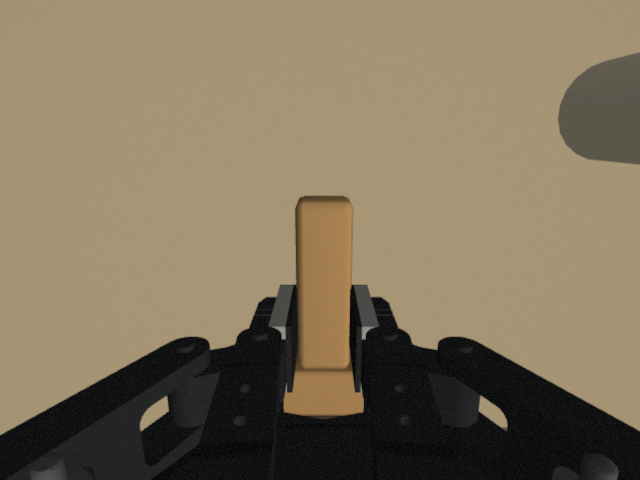

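The wrist view shows the brush held straight, with the handle along the tool axis at (325,280). Carrying it over the box.

Call:
step_arm --targets '[[[0.05, -0.4, 0.16, 0, 0], [0.05, -0.7, 0.285, 0, 0], [0.05, -0.7, 0.285, 0, 0], [0.05, -0.7, 0.285, 0, 0], [0.05, -0.7, 0.285, 0, 0], [0.05, -0.7, 0.285, 0, 0], [0.05, -0.7, 0.285, 0, 0], [0.05, -0.7, 0.285, 0, 0], [0.05, -0.7, 0.285, 0, 0]]]'

```text
time: 23.62
eef_pos: [0.5366, 0.1123, 0.1572]
tcp_rot: [0.747, 0.665, 0.0, 0.0]
contact_force: [0.6, 1.3, -1.0]
opening: 0.22
```

Call:
step_arm --targets '[[[0.05, -0.7, 0.285, 0, 0], [0.05, -0.7, 0.285, 0, 0], [0.05, -0.7, 0.285, 0, 0], [0.05, -0.7, 0.285, 0, 0], [0.05, -0.7, 0.285, 0, 0], [0.05, -0.7, 0.285, 0, 0], [0.05, -0.5, 0.2, 0, 0], [0.05, 0, 0, 0, 0], [0.05, 0, 0, 0, 0]]]'

```text
time: 24.37
eef_pos: [0.591, -0.0826, 0.157]
tcp_rot: [0.747, 0.664, 0.0, -0.0]
contact_force: [-0.7, 0.4, -0.5]
opening: 0.225
```

```bash
python3 -c "
from h import *
go(*cw(0,-.0656),.015)
c=cam('scene','s13')
cv2.imwrite('pics/s13b.png',cv2.resize(c['pixels'][180:330,220:400,::-1],None,fx=3.5,fy=3.5))"
```

```text
t 24.37 pos [ 0.591  -0.0826  0.157 ] caddy [  0.7 -66. ] psi -6.72 tilt -1.0 F [-0.7  0.4 -0.5] op 0.225 
 units [ 0.009 -0.015  3.549] rows 3.55
```

View pics/s13b.png

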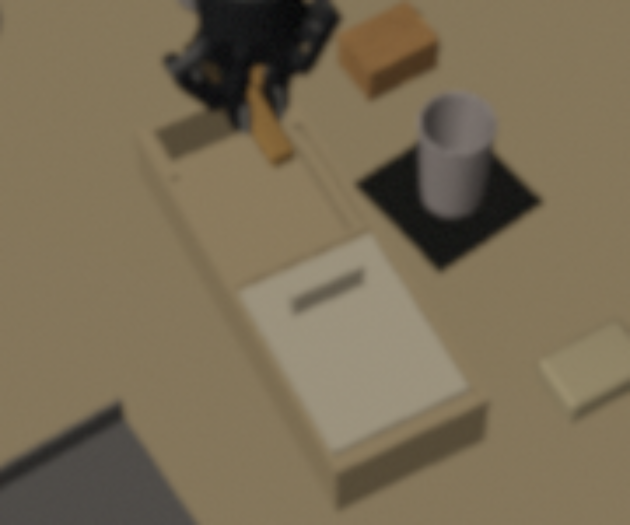

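The scene view shows the brush held over the open box at (265,115), in line with it. Lowering.

Call:
step_arm --targets '[[[0.05, 0, 0, 0.3, 0], [0.05, 0, 0, 0.5, 0], [0.05, 0, 0, 0.5, 0], [0.05, 0, 0, 0.5, 0], [0.05, 0, 0, 0.5, 0], [0.05, 0, 0, 0.5, 0], [0.05, 0, 0, 0.4, 0], [0.05, 0, 0, 0.25, 0], [0.05, 0, 0, 0, 0], [0.05, 0, 0, 0, 0]]]'

```text
time: 25.25
eef_pos: [0.5905, -0.0808, 0.0183]
tcp_rot: [0.746, 0.666, -0.0, -0.001]
contact_force: [0.6, 0.5, -0.4]
opening: 0.221
```

```bash
python3 -c "
from h import *
go(*cw(0,-.0656),.011)"
```

```text
t 25.25 pos [ 0.5905 -0.0808  0.0183] caddy [ -0.1 -64.2] psi -6.48 tilt -1.0 F [ 0.6  0.5 -0.4] op 0.221 
 units [-0.035  0.002  0.184] rows 0.18
```

Call:
step_arm --targets '[[[0.05, 0, 0, 0.06, 0], [0.05, 0, 0, 0.06, 0], [0.05, 0, 0, 0, 0], [0.05, 0, 0, 0, 0]]]'

```text
time: 25.58
eef_pos: [0.5914, -0.0819, 0.0148]
tcp_rot: [0.746, 0.666, 0.0, 0.0]
contact_force: [0.4, -0.0, -0.7]
opening: 0.224
```

Call:
step_arm --targets '[[[0.05, 0, 0, 0.04, 0], [0.05, 0, 0, 0, 0], [0.05, 0, 0, 0, 0]]]'

```text
time: 25.83
eef_pos: [0.591, -0.0818, 0.0126]
tcp_rot: [0.746, 0.666, 0.0, 0.0]
contact_force: [-0.4, -0.4, -0.8]
opening: 0.223
```

Call:
step_arm --targets '[[[0.05, 0, 0, 0.03, 0], [0.05, 0, 0, 0, 0], [0.05, 0, 0, 0, 0]]]'

```text
time: 26.08
eef_pos: [0.5909, -0.0817, 0.0113]
tcp_rot: [0.746, 0.666, -0.0, -0.0]
contact_force: [0.0, 0.1, -0.4]
opening: 0.223
```

Call:
step_arm --targets '[[[0.05, 0, 0, 0.03, 0], [0.05, 0, 0, 0, 0], [0.05, 0, 0, 0, 0]]]'

```text
time: 26.33
eef_pos: [0.5912, -0.0818, 0.0106]
tcp_rot: [0.746, 0.666, 0.0, 0.0]
contact_force: [-0.4, -0.2, 2.9]
opening: 0.222
```

Contact. Releasing with a partial opening (the rails are 100 mm apart) and lifting.

Call:
step_arm --targets '[[[0.3, 0, 0, 0, 0], [0.42, 0, 0, 0, 0], [0.42, 0, 0, 0, 0], [0.42, 0, 0, 0, 0], [0.42, 0, 0, -0.2, 0], [0.42, 0, 0, -0.5, 0], [0.42, 0, 0, -0.8, 0], [0.42, 0, 0, -0.8, 0], [0.42, 0, 0, -0.8, 0], [0.42, 0, 0, -0.8, 0]]]'

```text
time: 27.17
eef_pos: [0.5908, -0.0816, 0.1682]
tcp_rot: [0.746, 0.666, 0.0, 0.0]
contact_force: [-0.2, -0.4, 0.8]
opening: 0.424
```

Call:
step_arm --targets '[[[0.42, -0.6, 0, -0.8, 0], [0.42, -0.6, 0, -0.6, 0], [0.42, -0.6, 0, 0, 0], [0.42, -0.6, 0, 0, 0], [0.42, -0.6, 0, 0, 0], [0.42, 0, 0, 0, 0]]]'

```text
time: 27.67
eef_pos: [0.5768, -0.2047, 0.2231]
tcp_rot: [0.747, 0.664, -0.0, 0.001]
contact_force: [-0.4, 0.2, -0.2]
opening: 0.42
```

Run:
```python
from h import *
go(*cw(0,-.0656),.011)
c=cam('wrist','w14'); w=pts(c); R=w.reshape(-1,3); q=np.c_[(R[:,:2]-CO)@CX,(R[:,:2]-CO)@CY,R[:,2]]*1000
hsv=cv2.cvtColor(c['pixels'],cv2.COLOR_RGB2HSV).reshape(-1,3)
k=(abs(q[:,0])<48)&(q[:,1]>-160)&(q[:,1]<-8)&(q[:,2]>13)&(q[:,2]<40)
print(k.sum(),np.percentile(q[k],[.5,50,99.5],axis=0).round(1),cv2.minAreaRect(q[k][:,:2].astype(np.float32)))
for n in ['scene','side']: cam(n,n+'15')
c=load('scene15'); w=pts(c)
P=w[(abs(w[...,0]-.445)<.05)&(abs(w[...,1]+.031)<.05)&(w[...,2]>.09)&(w[...,2]<.12)]
print('tumbler',len(P),cv2.minEnclosingCircle((P[:,:2]*1000).astype(np.float32)))
```

```text
t 27.67 pos [ 0.5768 -0.2047  0.2231] caddy [   0.8 -188.9] psi -6.74 tilt -1.0 F [-0.4  0.2 -0.2] op 0.42 
 units [ 3.094 -0.03   5.296] rows 5.3
6079 [[ -20.7 -147.5   19.6]
 [   1.1 -101.6   22.2]
 [  22.5  -26.9   24.5]] ((0.9726600646972656, -86.81383514404297), (121.7284164428711, 43.97030258178711), 89.85102844238281)
tumbler 146 ((441.26922607421875, -27.767553329467773), 34.40803909301758)
```

View pics/w14.png

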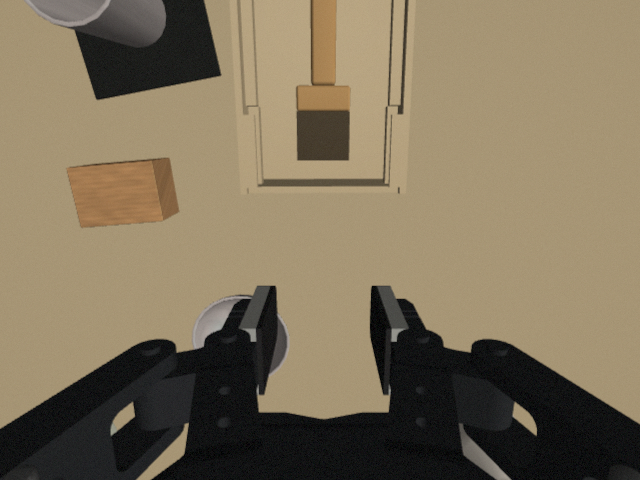

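View pics/scene15.png

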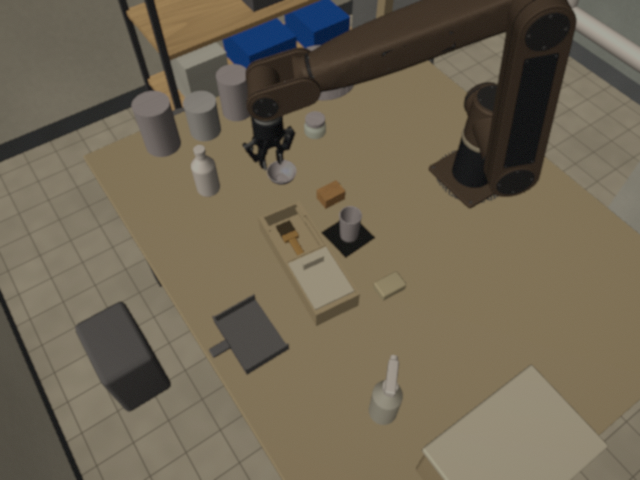

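The wrist view shows the brush flat on the box floor, centred (head at (323,135)). The scene view shows the tumbler upright on the mat at (349,225), the lid flat in the tray at (322,278), and nothing else moved. Handing in.

```bash
python3 -c "
from plant import sign_off
print(sign_off())"
```

```text
the job is handed in; nothing more can be done
None
```

The job is done and handed in at about 28 s of the 72 s allowed. `sign_off` gave no verdict, so the checks below are my own.

1. **Tumbler:** I moved it from the tray and stood it upright on the middle of the mat, releasing at (0.445, -0.031) m. I took the mat centre as (0.445, -0.031) m. A later scene-camera reading put the tumbler 3–4 mm off in both x and y. The same camera had earlier read its y about 2 mm high, so I kept the release position.
2. **Lid:** I tipped it over the lip by pressing with about 2–6 N, then slid it out by pushing the rib. It now lies flat in the tray, with its top about 61 mm high and its origin near caddy y 82 mm.
3. **Brush:** I laid it flat and centred on the box floor, with its top at about 22 mm and its length spanning roughly y -148 to -26 mm.

The highest tool force I read was about 15 N, when setting the tumbler down. In the last pictures the other items stood where they were and the gripper was clear of everything. The only check that disagreed was the tumbler position.

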